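# Focus, then take the picture

### The job

Take a close-up of the dish under the camera with the shutter release, the small bench box with the round two-tier button: press its cap to the first stop and keep it there for a good second so that the camera can focus, then press it all the way down, and let it come up again. The similar box with the square key is the lamp switch: do not press that.

Things in the scene. Friction and masses are not known exactly. Their poses are not given: they have to be found in the camera images.
- shutter_cap (a point): Centre of the flat top of the shutter release's round black cap (diameter 36 mm); z up; it moves down with the cap. The release is a grey box 70 x 90 x 32 mm fixed to the bench, turned up to about 35 degrees either way; in the middle of its top a round aluminium sleeve (diameter 47 mm) stands 12 mm proud, and the cap stands 14 mm proud of the sleeve, so that its top is 58 mm above the bench at rest. Press it straight down from above, for instance with the closed fingertips.
- shutter_half (a joint): First stage of the release (m): how far the cap has sunk into its sleeve. 0 at rest, 0.010 at the first stop. Soft spring: 1.7 N to start, 3.7 N at the stop; it returns by itself.
- shutter_full (a joint): Second stage of the release (m): how far sleeve and cap together have sunk into the box. 0 at rest, 0.008 when all the way down. Stiffer preloaded spring: it does not move below about 9.4 N and needs about 12.6 N to be all the way down, so the cap rests distinctly at its first stop (10 mm below rest) for any push from 4 to 9 N; the whole travel is 18 mm. It returns by itself.
- lamp_key (a joint): The lamp switch's key (m): 0 at rest, 0.006 pressed in; light spring, 1.8 N to start. The lamp switch is a grey box like the release's, 15 cm or more away from it, but with one square black key, 34 x 34 mm, whose top is 44 mm above the bench and which has no second tier.

How it is judged:
By the outcome, as a careful person would: the job done as asked, in the order asked, and still so for the second after the job is handed in, with the robot touching nothing.
It also fails if it takes over 27 s, if anything falls off the work surface, if the arm or the gripper's body presses on something with over 40 N, if the wrist force passes 120 N, or if a joint passes its speed limit or range.

### The arm

A 7-joint arm with a two-finger parallel gripper is mounted at the origin on a cart in front of the work surface, level with it; the furniture and walls round the work are solid. World frame = base frame: x ahead of the robot, y to its left, z up, the work surface at z = 0. Lengths are in m, angles in rad, forces in N, time in s.
With the tool pointing down it reaches from about 0.425 to 0.825 m from the base axis. Payload 3.6 kg.
Tool frame: the origin (TCP) lies at the very end of the fingers, on their centre line; the grasp point (between the pads) lies 19 mm behind it; x points along the fingers, z is the direction in which the jaws open and shut, and the axes are right-handed (so a half turn about x gives the same grasp; the last joint's range is limited). The gripper opens to 85 mm and grips with 20 to 120 N. Pads are 22 mm wide; open, the fingers measure 114 mm over their backs; the gripper's body (76 mm by 85 mm) begins 54 mm behind the grasp point. The pads swing forward as they close: fully open they stand 13 mm farther back than shut.
Start: joints at [-1.25, 0.615, -0.013, 1.423, 0.008, 1.103, -0.04], TCP at [0.222, 0.611, 0.231] pointing down, gripper open.
Joint ranges: [-3.12, 3.12], [-0.3, 2.06], [-1.34, 1.32], [0.26, 2.42], [-1.36, 4.5], [0.01, 1.98], [-2.84, 2.84]. Speed limits (rad/s): [2.79, 2.79, 3.14, 3.14, 3.14, 3.14, 3.14].

### API

Orientations are given as a unit quaternion [w, x, y, z].
In Python, from station import robot, cams gives the robot as it stands. The module is installed in compiled form; this text tells all that it offers.
- The arm moves only by the tool carry_out, never from a script. Its argument "steps" is a list of rows, each a list of 7 numbers: the turn, a rotation vector about the tool's x, y, z in rad, then the shift along the tool's x, y, z in m, then the opening, from 0 (shut) to 1 (fully open). In form: [[wx, wy, wz, x, y, z, claw], ...]. A call has exactly 8 rows; each row is the pose to reach, as a shift and turn from the pose measured when the call began, along the tool's axes at that moment; what a row does not reach only later rows make up. A row lasts 1/8 s, in which the tool goes at most 62.5 mm and 10.7 degrees, less where a joint would pass 70% of its speed; a pose out of reach is approached as far as the arm can. A call with a gripper value outside its range is refused whole. The fingers move at their own pace and stop on an object; "newtons" is the grip in N (left out, the last holds). Time passes only in rows, so rows that repeat a pose let the fingers close, or fill a call up. It gives the time, the measured TCP pose, the force and the opening at its end, in the units of the state.
- robot.observe(): the state, without advancing time (a new reading comes with each control period).
- cams.grab_frame(name): name is "scene" or "side" or "wrist"; returns a dict with "img" (384x512x3 uint8, blue, green, red), "z_map" (384x512 float32, m along the optical axis (not along the pixel's ray), 0 where there is no reading), "vertical_fov" (degrees; the focal length in pixels is half the picture's height over the tangent of half this angle, whatever the lens; pixels are square), "cx", "cy" (the principal point, pixels), "k1" (the pictures are not rectified: a ray, as slopes to the right and down, at radius r is drawn at 1 + k1 r^2 times it, then the intrinsics apply), "extrinsics" (4x4, takes a point from camera to world coordinates). Camera axes: x right, y up, looking along -z (the intrinsics and any distortion apply to the point x, -y, -z); pixel columns grow to the right and rows downward; lengths in m; the calibration is good to about 2 mm. A picture is of the moment at which its call begins.
- robot.hand_in(): hands the job in, once; it reports no verdict.
The state is a dict: "clock": time; "qpos": joint angles; "qvel": joint speeds; "effort": joint torques, N m; "tool_pos": TCP position; "ee_rot": TCP orientation; "force": force on the tool from outside, world axes, zero at the start; "moment": the same for the moment, N m; "finger_gap": finger opening in m.
Only numpy, scipy, OpenCV 4.12 (cv2) and the standard library are available. Lean on these libraries where they do the work, as an engineer would, in place of code of your own. Each camera call takes 0.05 s, during which the arm holds its last target.

## Working session

There is one attempt and no reset: what is moved stays moved. The work goes in short steps, Python scripts to look and compute and a tool call to move; the robot and the scene stay as the last step left them, time stands still between calls to the robot, and variables do not carry over. Pictures are saved under pics/ and viewed, and the job is handed in when it is done.

Besides the shell and the picture viewer there is one more tool, called after "Emit:" as name([rows], argument=value, ...), one row to a line, values as JSON. carry_out: Moves the arm, as the interface text tells. Its arguments: {"type":"object","properties":{"steps":{"type":"array","items":{"type":"array","items":{"type":"number"}}},"newtons":{"type":"number"}},"required":["steps"]}

```bash
mkdir -p pics; cat > h.py <<'E'
import numpy as np,cv2
from station import robot,cams
def world(f,u,v):
    H=f["img"].shape[0];fl=H/2/np.tan(np.radians(f["vertical_fov"])/2)
    K=np.array([[fl,0,f["cx"]],[0,fl,f["cy"]],[0,0,1]])
    p=cv2.undistortPoints(np.array([[[u,v]]],float),K,np.array([f["k1"],0,0,0,0.]))[0,0]
    d=np.array([p[0],-p[1],-1.]);E=f["extrinsics"]
    return E[:3,3],E[:3,:3]@d
def onz(f,u,v,z):
    o,d=world(f,u,v);return o+d*(z-o[2])/d[2]
def dep(f,u,v):
    o,d=world(f,u,v);return o+d*f["z_map"][int(round(v)),int(round(u))]
E
python3 - <<'E'
from h import *
s=robot.observe();print(s)
for n in("scene","side"):
    f=cams.grab_frame(n);cv2.imwrite(f"pics/{n}0.png",f["img"]);np.save(n+"0.npy",f,allow_pickle=True);print(n,f["extrinsics"].round(3))
E
```

```text
{'clock': 0.0, 'qpos': array([-1.24953119,  0.61594057, -0.01263382,  1.42493175,  0.0081135 ,
        1.10341081, -0.04039852]), 'qvel': array([ 0.00122208, -0.00173492, -0.0007785 , -0.0005891 ,  0.00068061,
        0.00077723, -0.00033882]), 'effort': array([ 1.44980459e-05, -4.69234049e+01,  2.59097172e-01, -1.71037370e+01,
        9.96754883e-03,  9.54574352e-03,  1.66821599e-05]), 'tool_pos': array([0.22123778, 0.61035684, 0.23011338]), 'ee_rot': array([ 0.57818986, -0.40652957,  0.5797013 ,  0.40543383]), 'force': array([-0.33615655, -0.00984702,  0.63499628]), 'moment': array([ 0.01764934, -0.00127015,  0.00210977]), 'finger_gap': 0.08536567412287084}
scene [[-0.483  0.51  -0.712 -0.083]
 [-0.876 -0.282  0.392  0.53 ]
 [-0.001  0.813  0.582  0.595]
 [ 0.     0.     0.     1.   ]]
side [[ 0.994  0.057 -0.093  0.412]
 [-0.109  0.547 -0.83  -0.516]
 [ 0.003  0.835  0.55   0.562]
 [ 0.     0.     0.     1.   ]]
```

View pics/scene0.png

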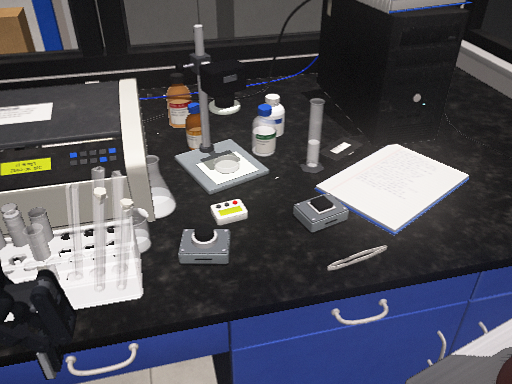

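View pics/side0.png

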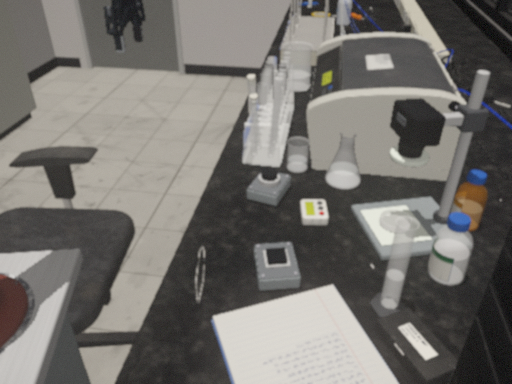

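The scene view shows the release (round cap) near (204,234) and the lamp switch near (320,208). In the side view the release is near (269,180) and the lamp switch near (276,262).

```bash
python3 - <<'E'
from h import *
a=np.load("scene0.npy",allow_pickle=True).item();b=np.load("side0.npy",allow_pickle=True).item()
c=a["img"][210:275,165:245];d=b["img"][150:215,235:315]
cv2.imwrite("pics/z0.png",np.hstack([cv2.resize(x,(400,325),interpolation=0) for x in(c,d)]))
for n,f,(u0,v0,u1,v1) in(("scene",a,(180,215,230,262)),("side",b,(245,160,295,205))):
    P=np.array([list(dep(f,u,v))+[u,v] for v in range(v0,v1) for u in range(u0,u1)])
    m=(P[:,2]>.050)&(P[:,2]<.066);Q=P[m];print(n,m.sum(),np.median(Q,0).round(3),Q.min(0).round(3),Q.max(0).round(3))
    m=(P[:,2]>.027)&(P[:,2]<.036);Q=P[m];print(n,'box',m.sum(),Q.mean(0).round(3),cv2.minAreaRect(Q[:,:2].astype(np.float32)))
E
```

```text
scene 243 [5.21e-01 3.04e-01 5.70e-02 2.03e+02 2.31e+02] [5.05e-01 2.86e-01 5.00e-02 1.94e+02 2.23e+02] [5.42e-01 3.20e-01 6.10e-02 2.13e+02 2.38e+02]
scene box 834 [5.1500e-01 3.0500e-01 3.1000e-02 2.0457e+02 2.4361e+02] ((0.5227657556533813, 0.303419291973114), (0.08912522345781326, 0.06960853934288025), 59.59603500366211)
side 170 [5.240e-01 2.950e-01 5.900e-02 2.690e+02 1.735e+02] [5.08e-01 2.84e-01 5.00e-02 2.62e+02 1.68e+02] [5.41e-01 3.18e-01 6.20e-02 2.77e+02 1.79e+02]
side box 509 [5.25000e-01 2.87000e-01 3.30000e-02 2.69843e+02 1.85986e+02] ((0.5421186089515686, 0.33041468262672424), (0.16023050248622894, 0.06906533986330032), 60.19571304321289)
```

View pics/z0.png

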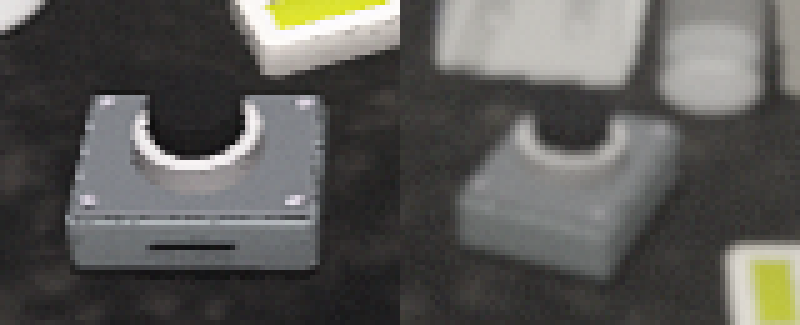

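```bash
python3 - <<'E'
from h import *
from scipy.spatial.transform import Rotation as R
s=robot.observe();q=s["ee_rot"];M=R.from_quat(q[[1,2,3,0]]).as_matrix();print(M.round(3))
t=np.array([.5235,.303,.10]);print("delta tool",(M.T@(t-s["tool_pos"])).round(4))
a=np.load("scene0.npy",allow_pickle=True).item();b=np.load("side0.npy",allow_pickle=True).item()
# rack / tubes
for f in(a,b):
    P=np.array([dep(f,u,v) for v in range(0,384,2) for u in range(0,512,2)])
    p0=s["tool_pos"][:2];d=t[:2]-p0;L=np.linalg.norm(d);d/=L
    w=(P[:,:2]-p0);al=w@d;ac=w@np.array([-d[1],d[0]])
    for i in np.arange(0,.5,.04):
        r=[]
        for j in np.arange(-.12,.24,.04):
            m=(al>=i)&(al<i+.04)&(ac>=j)&(ac<j+.04)&(P[:,2]<.6);r.append(P[m,2].max().round(2) if m.any() else None)
        print(round(i,2),r)
E
```

```text
[[-0.001 -0.94   0.341]
 [-0.002  0.341  0.94 ]
 [-1.     0.    -0.002]]
delta tool [ 0.1307 -0.3889 -0.1857]
0.0 [None, np.float64(0.35), np.float64(0.36), None, None, None, None, None, None]
0.04 [None, np.float64(0.34), None, None, None, None, None, None, None]
0.08 [None, None, None, None, None, None, None, None, None]
0.12 [None, None, None, None, None, None, None, np.float64(0.0), np.float64(0.0)]
0.16 [None, None, None, None, None, np.float64(0.0), np.float64(0.0), np.float64(0.0), np.float64(0.01)]
0.2 [None, None, None, np.float64(-0.0), np.float64(0.0), np.float64(0.0), np.float64(0.0), np.float64(0.1), np.float64(0.1)]
0.24 [None, None, np.float64(0.0), np.float64(0.0), np.float64(0.0), np.float64(0.1), np.float64(0.1), np.float64(0.16), np.float64(0.17)]
0.28 [np.float64(0.0), np.float64(0.0), np.float64(0.0), np.float64(0.0), np.float64(0.18), np.float64(0.21), np.float64(0.18), np.float64(0.19), np.float64(0.17)]
0.32 [np.float64(0.0), np.float64(0.0), np.float64(0.0), np.float64(0.0), np.float64(0.18), np.float64(0.2), np.float64(0.21), np.float64(0.19), None]
0.36 [np
[... 1605 characters left out ...]
21), np.float64(0.11), np.float64(0.05)]
0.36 [np.float64(0.0), np.float64(0.0), np.float64(0.0), np.float64(0.03), np.float64(0.0), np.float64(0.2), np.float64(0.21), np.float64(0.15), np.float64(0.16)]
0.4 [np.float64(0.0), np.float64(0.04), np.float64(0.06), np.float64(0.06), np.float64(0.03), np.float64(0.07), np.float64(0.17), np.float64(0.17), np.float64(0.18)]
0.44 [np.float64(0.0), np.float64(0.03), np.float64(0.06), np.float64(0.06), np.float64(0.03), np.float64(0.18), np.float64(0.2), np.float64(0.18), np.float64(0.21)]
0.48 [np.float64(0.0), np.float64(0.01), np.float64(0.0), np.float64(0.02), np.float64(0.0), np.float64(0.03), np.float64(0.21), np.float64(0.21), np.float64(0.21)]
```

```bash
python3 - <<'E'
from h import *
for n in("scene0","side0"):
    f=np.load(n+".npy",allow_pickle=True).item()
    P=np.array([np.r_[dep(f,u,v),u,v] for v in range(0,384) for u in range(0,512)])
    r=np.hypot(P[:,0]-.5235,P[:,1]-.303)
    m=(P[:,2]>.065)&(P[:,2]<.4)&(r<.16);Q=np.c_[P[m],r[m]];Q=Q[Q[:,5].argsort()]
    print(n,len(Q));print(Q[:200:12].round(3))
    m=(P[:,2]>.09)&(P[:,2]<.4);
    for c in [(x,y) for x in np.arange(.3,.68,.04) for y in np.arange(.26,.6,.04)]:
        k=m&(abs(P[:,0]-c[0])<.02)&(abs(P[:,1]-c[1])<.02)
        if k.sum()>6:print(np.round(c,2),k.sum(),P[k,2].max().round(2),end=";")
E
```

```text
scene0 3811
[[5.85e-01 3.89e-01 7.20e-02 1.45e+02 2.19e+02 1.05e-01]
 [5.80e-01 3.96e-01 7.10e-02 1.42e+02 2.22e+02 1.09e-01]
 [6.13e-01 3.67e-01 1.58e-01 1.45e+02 1.68e+02 1.10e-01]
 [6.13e-01 3.68e-01 1.63e-01 1.44e+02 1.66e+02 1.11e-01]
 [6.15e-01 3.65e-01 1.68e-01 1.45e+02 1.62e+02 1.11e-01]
 [6.13e-01 3.70e-01 1.61e-01 1.43e+02 1.67e+02 1.12e-01]
 [6.14e-01 3.70e-01 1.64e-01 1.43e+02 1.65e+02 1.12e-01]
 [6.15e-01 3.69e-01 1.67e-01 1.43e+02 1.63e+02 1.13e-01]
 [6.17e-01 3.67e-01 1.24e-01 1.47e+02 1.83e+02 1.13e-01]
 [6.15e-01 3.71e-01 1.66e-01 1.42e+02 1.64e+02 1.14e-01]
 [6.12e-01 3.74e-01 1.60e-01 1.41e+02 1.68e+02 1.14e-01]
 [6.17e-01 3.69e-01 1.24e-01 1.46e+02 1.83e+02 1.14e-01]
 [6.14e-01 3.73e-01 1.65e-01 1.41e+02 1.65e+02 1.15e-01]
 [6.22e-01 3.63e-01 9.90e-02 1.50e+02 1.92e+02 1.15e-01]
 [6.08e-01 3.81e-01 7.10e-02 1.45e+02 2.11e+02 1.15e-01]
 [6.22e-01 3.64e-01 9.30e-02 1.50e+02 1.95e+02 1.16e-01]
 [6.16e-01 3.73e-01 1.37e-01 1.43e+02 1.78e+02 1.16e-01]]
[0.5  0.42] 451 0.18;[0.5  0.46] 1098 0.21;[0.5 0.5] 329 0.16;[0.5  0.54] 160 0.1;[0.5  0.58] 26 0.1;[0.54 0.42] 396 0
[... 1143 characters left out ...]
0e+02 1.26e+02 1.15e-01]
 [5.50e-01 4.15e-01 7.80e-02 2.74e+02 1.39e+02 1.15e-01]
 [5.52e-01 4.15e-01 1.06e-01 2.75e+02 1.28e+02 1.16e-01]
 [5.59e-01 4.14e-01 1.02e-01 2.78e+02 1.30e+02 1.16e-01]
 [5.82e-01 4.04e-01 7.20e-02 2.88e+02 1.43e+02 1.17e-01]]
[0.5  0.42] 377 0.18;[0.5  0.46] 198 0.22;[0.54 0.42] 378 0.2;[0.54 0.46] 119 0.21;[0.54 0.5 ] 91 0.19;[0.54 0.54] 256 0.16;[0.54 0.58] 54 0.16;[0.58 0.42] 123 0.2;[0.58 0.46] 71 0.21;[0.58 0.5 ] 19 0.11;[0.58 0.54] 47 0.16;[0.58 0.58] 79 0.18;[0.62 0.34] 140 0.19;[0.62 0.38] 359 0.19;[0.62 0.58] 10 0.11;[0.66 0.34] 892 0.2;[0.66 0.38] 102 0.2;[0.66 0.42] 10 0.18;[0.66 0.46] 94 0.18;[0.66 0.5 ] 65 0.17;[0.66 0.54] 42 0.16;[0.66 0.58] 17 0.16;
```

Emit:
carry_out([
  [0,0,0,-0.02,-0.03,-0.025,0],
  [0,0,0,-0.04,-0.06,-0.05,0],
  [0,0,0,-0.04,-0.09,-0.075,0],
  [0,0,0,-0.04,-0.12,-0.1,0],
  [0,0,0,-0.04,-0.15,-0.125,0],
  [0,0,0,-0.04,-0.18,-0.15,0],
  [0,0,0,-0.04,-0.21,-0.175,0],
  [0,0,0,-0.04,-0.24,-0.2,0],
], newtons=30)

```text
clock: 1.1
tool_pos: [0.3791, 0.3393, 0.2704]
ee_rot: [0.578, -0.407, 0.58, 0.405]
force: [0.4, -0.2, -0.2]
finger_gap: 0.0
```

```bash
cat > d.py <<'E'
from h import *
import sys
from scipy.spatial.transform import Rotation as R
s=robot.observe();q=s["ee_rot"];M=R.from_quat(q[[1,2,3,0]]).as_matrix();print(s["clock"],s["tool_pos"].round(4),s["force"].round(2),s["finger_gap"],M.round(3).tolist())
t=np.array([float(x) for x in sys.argv[1:4]]);print("delta tool",(M.T@(t-s["tool_pos"])).round(4))
E
python3 d.py .5235 .303 .095
```

```text
1.1 [0.3791 0.3393 0.2704] [ 0.37 -0.18 -0.16] 2.367348137298353e-05 [[-0.001, -0.94, 0.341], [-0.003, 0.341, 0.94], [-1.0, 0.0, -0.003]]
delta tool [ 0.1753 -0.1482  0.0156]
```

Emit:
carry_out([
  [0,0,0,0.0,-0.03,0.003,0],
  [0,0,0,0.01,-0.065,0.006,0],
  [0,0,0,0.03,-0.1,0.01,0],
  [0,0,0,0.06,-0.13,0.014,0],
  [0,0,0,0.1,-0.148,0.016,0],
  [0,0,0,0.14,-0.148,0.016,0],
  [0,0,0,0.175,-0.148,0.016,0],
  [0,0,0,0.175,-0.148,0.016,0],
])

```text
clock: 2.1
tool_pos: [0.5211, 0.302, 0.0922]
ee_rot: [0.575, -0.406, 0.583, 0.406]
force: [-0.0, -0.3, 0.6]
finger_gap: 0.0001
```

```bash
python3 d.py .5235 .303 .048
python3 - <<'E'
from h import *
ims=[]
for n in("scene","side","wrist"):
    f=cams.grab_frame(n);i=f["img"]
    if n=="scene":i=i[150:278,130:290]
    if n=="side":i=i[110:222,200:340]
    ims.append(cv2.resize(i,(390,300),interpolation=1))
    if n=="wrist":
        np.save("wrist.npy",f,allow_pickle=True)
        w=[]
        P=np.array([np.r_[dep(f,u,v),u,v] for v in range(0,384,2) for u in range(0,512,2)])
        m=(P[:,2]>.052)&(P[:,2]<.062)&(np.hypot(P[:,0]-.5235,P[:,1]-.303)<.04);Q=P[m]
        if m.any():print(m.sum(),Q.min(0),Q.max(0))
cv2.imwrite("pics/c1.png",np.vstack([np.hstack(ims[:2]),np.hstack([ims[2],ims[2]*0])]))
E
```

```text
2.1 [0.5211 0.302  0.0922] [-0.04 -0.27  0.6 ] 6.822245918589096e-05 [[-0.008, -0.94, 0.341], [-0.007, 0.341, 0.94], [-1.0, 0.005, -0.009]]
delta tool [ 0.0441 -0.0022  0.0021]
547 [5.07107573e-01 2.83610018e-01 5.22067225e-02 2.32000000e+02
 2.02000000e+02] [5.40385244e-01 3.19135874e-01 6.00510115e-02 2.86000000e+02
 2.52000000e+02]
```

View pics/c1.png

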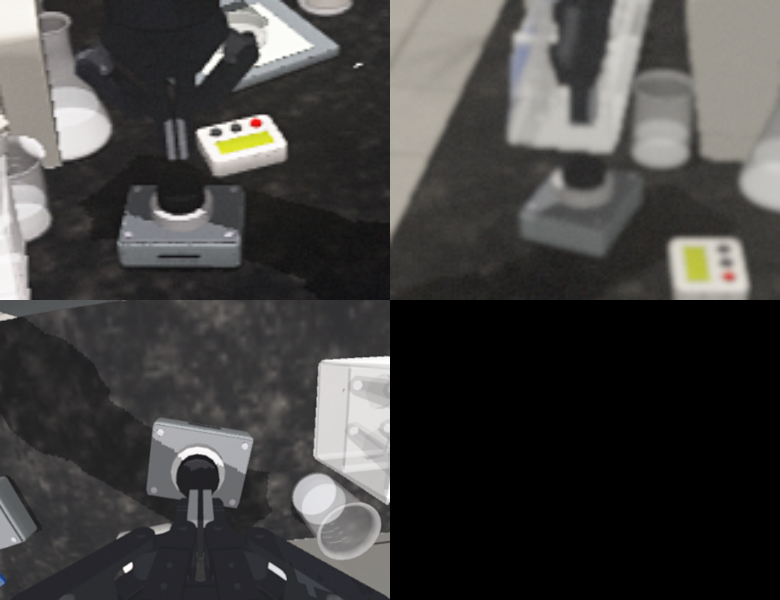

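The fingertips stand over the cap. The wrist view gives a cap centre of about (0.5237, 0.3015), which agrees with the earlier measurement. I'll descend gently to just above the first stop.

Emit:
carry_out([
  [0,0,0,0.01,-0.002,0.001,0],
  [0,0,0,0.02,-0.002,0.001,0],
  [0,0,0,0.026,-0.002,0.001,0],
  [0,0,0,0.03,-0.002,0.001,0],
  [0,0,0,0.034,-0.002,0.001,0],
  [0,0,0,0.038,-0.002,0.001,0],
  [0,0,0,0.041,-0.002,0.001,0],
  [0,0,0,0.041,-0.002,0.001,0],
])

```text
clock: 3.25
tool_pos: [0.5268, 0.3043, 0.0559]
ee_rot: [0.579, -0.407, 0.579, 0.405]
force: [0.8, -0.7, 2.9]
finger_gap: -0.0001
```

```bash
python3 d.py .5235 .303 .048
```

```text
3.25 [0.5268 0.3043 0.0559] [ 0.8  -0.69  2.92] -8.066554518580182e-05 [[0.001, -0.94, 0.341], [-0.001, 0.341, 0.94], [-1.0, -0.002, -0.001]]
delta tool [ 0.0079  0.0027 -0.0023]
```

Emit:
carry_out([
  [0,0,0,0.002,0.001,-0.001,0],
  [0,0,0,0.004,0.001,-0.001,0],
  [0,0,0,0.006,0.001,-0.001,0],
  [0,0,0,0.007,0.001,-0.001,0],
  [0,0,0,0.008,0.001,-0.001,0],
  [0,0,0,0.008,0.001,-0.001,0],
  [0,0,0,0.008,0.001,-0.001,0],
  [0,0,0,0.008,0.001,-0.001,0],
])

```text
clock: 4.25
tool_pos: [0.5262, 0.304, 0.0482]
ee_rot: [0.58, -0.407, 0.578, 0.405]
force: [3.3, 2.0, 4.7]
finger_gap: -0.0001
```

```bash
python3 d.py .5235 .303 .048
```

```text
4.25 [0.5262 0.304  0.0482] [3.3  1.99 4.72] -9.855089858003419e-05 [[0.003, -0.94, 0.341], [-0.0, 0.341, 0.94], [-1.0, -0.003, 0.0]]
delta tool [ 0.0002  0.0022 -0.0019]
```

Emit:
carry_out([
  [0,0,0,0.0005,0,0,0],
  [0,0,0,0.001,0,0,0],
  [0,0,0,0.001,0,0,0],
  [0,0,0,0.001,0,0,0],
  [0,0,0,0.001,0,0,0],
  [0,0,0,0.001,0,0,0],
  [0,0,0,0.001,0,0,0],
  [0,0,0,0.001,0,0,0],
])

```text
clock: 5.25
tool_pos: [0.5263, 0.3041, 0.0481]
ee_rot: [0.58, -0.407, 0.578, 0.405]
force: [1.3, 0.9, 8.8]
finger_gap: 0.0001
```

```bash
python3 d.py .5235 .303 .048
```

```text
5.25 [0.5263 0.3041 0.0481] [1.28 0.9  8.84] 0.00012511674414490258 [[0.003, -0.94, 0.341], [-0.0, 0.341, 0.94], [-1.0, -0.003, 0.001]]
delta tool [ 0.0001  0.0022 -0.0019]
```

Force rose from 4.7 to 8.8 N with no more travel (z 0.0481), so the cap is on the first stop. I'll hold at a little less force.

Emit:
carry_out([
  [0,0,0,0.0006,0,0,0],
  [0,0,0,0.0006,0,0,0],
  [0,0,0,0.0006,0,0,0],
  [0,0,0,0.0006,0,0,0],
  [0,0,0,0.0006,0,0,0],
  [0,0,0,0.0006,0,0,0],
  [0,0,0,0.0006,0,0,0],
  [0,0,0,0.0006,0,0,0],
])

```text
clock: 6.25
tool_pos: [0.5263, 0.3041, 0.0481]
ee_rot: [0.58, -0.407, 0.578, 0.405]
force: [2.4, 0.8, 7.6]
finger_gap: -0.0003
```

```bash
python3 d.py .5235 .303 .048
```

```text
6.25 [0.5263 0.3041 0.0481] [2.38 0.78 7.57] -0.00031093417288702085 [[0.003, -0.94, 0.341], [-0.0, 0.341, 0.94], [-1.0, -0.003, 0.001]]
delta tool [ 0.0001  0.0023 -0.0019]
```

Held for about 2 s at 7.6 N. Next is the full press.

Emit:
carry_out([
  [0,0,0,0.003,0,0,0],
  [0,0,0,0.006,0,0,0],
  [0,0,0,0.009,0,0,0],
  [0,0,0,0.011,0,0,0],
  [0,0,0,0.012,0,0,0],
  [0,0,0,0.012,0,0,0],
  [0,0,0,0.012,0,0,0],
  [0,0,0,0.012,0,0,0],
])

```text
clock: 7.25
tool_pos: [0.5264, 0.3041, 0.0398]
ee_rot: [0.58, -0.407, 0.578, 0.405]
force: [-2.5, -1.5, 23.9]
finger_gap: -0.0001
```

```bash
python3 d.py .5235 .303 .040
```

```text
7.25 [0.5264 0.3041 0.0398] [-2.55 -1.55 23.89] -7.75154648017367e-05 [[0.004, -0.94, 0.341], [0.0, 0.341, 0.94], [-1.0, -0.003, 0.002]]
delta tool [-0.0002  0.0023 -0.0021]
```

The cap is all the way down: 8.3 mm further at 23.9 N, against a hard stop. Now I'll release it and go up.

Emit:
carry_out([
  [0,0,0,-0.005,0,0,0],
  [0,0,0,-0.01,0,0,0],
  [0,0,0,-0.017,0,0,0],
  [0,0,0,-0.03,0,0,0],
  [0,0,0,-0.05,0,0,0],
  [0,0,0,-0.08,0,0,0],
  [0,0,0,-0.1,0,0,0],
  [0,0,0,-0.1,0,0,0],
])

```text
clock: 8.25
tool_pos: [0.5257, 0.304, 0.1407]
ee_rot: [0.58, -0.406, 0.578, 0.405]
force: [0.7, 1.1, -0.4]
finger_gap: -0.0001
```

```bash
python3 d.py .5235 .303 .15
python3 - <<'E'
from h import *
ims=[]
for n,(u0,v0,u1,v1) in(("scene",(180,215,230,262)),("side",(245,160,295,205))):
    f=cams.grab_frame(n)
    P=np.array([dep(f,u,v) for v in range(v0,v1) for u in range(u0,u1)])
    m=(np.hypot(P[:,0]-.5235,P[:,1]-.303)<.014)&(P[:,2]<.08);print(n,m.sum(),np.percentile(P[m,2],[10,50,90]).round(4))
    ims.append(cv2.resize(f["img"],(400,300)))
cv2.imwrite("pics/e.png",np.hstack(ims))
E
```

```text
8.25 [0.5257 0.304  0.1407] [ 0.7   1.08 -0.45] -0.0001254243834775012 [[0.004, -0.94, 0.341], [0.001, 0.341, 0.94], [-1.0, -0.003, 0.002]]
delta tool [-0.0093  0.0016 -0.0017]
scene 125 [0.0562 0.0572 0.0583]
side 72 [0.0583 0.0594 0.0605]
```

View pics/e.png

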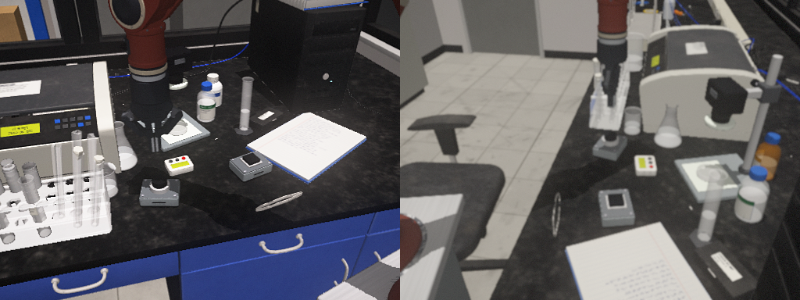

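The cap is back at about 58 mm, at (160,183) in the left half of the picture. The gripper is clear of it, and the rest of the scene is undisturbed.

```bash
python3 -c "
from station import robot
print(robot.hand_in())"
```

```text
the job is handed in; nothing more can be done
None
```

I took the close-up with the shutter release and handed the job in at about 8.4 s of the 27 s. `hand_in` gives no verdict, so the result rests on my own checks below.

- **First stop:** I pressed with the closed fingertips and held the cap there for about 2 s. The push was 4.7–8.8 N with the fingertips steady at z ≈ 48 mm, 10 mm below rest. The 8.8 N reading was close to the 9.4 N at which the second stage starts, but the cap did not sink further.
- **Full press:** the fingertips reached z ≈ 40 mm, about 18 mm of total travel, against the hard stop at 24 N.
- **Release:** the cap came back up; the two cameras read its top at 57 and 59 mm against the expected 58 mm. The gripper is about 8 cm above it and touching nothing.
- **Surroundings:** I never went near the lamp switch, and nothing in the last pictures had moved.
- **Small disagreement:** the fingertips pressed about 2–3 mm off the measured cap centre, still well within the 36 mm cap.

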